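# Pack the gauge calibration case in layers

## Robot

A 6-joint arm with a two-finger parallel gripper is mounted at the origin on the work surface. World frame = base frame: x ahead of the robot, y to its left, z up, the work surface at z = 0. Lengths are in mm, angles in rad, forces in N, time in s.
With the tool pointing down it reaches from about 300 to 775 mm from the base axis. Payload 14.6 kg.
Tool frame: the origin (TCP) lies between the finger pads; the fingertips stand 19 mm ahead of it and the grasp point (between the pads) is the TCP; z points along the fingers, y is the line along which they close (so a half turn about z gives the same grasp; the last joint's range is limited). The gripper opens to 94 mm and grips with 3 to 60 N. Pads are 16 mm wide; open, the fingers measure 119 mm over their backs; the gripper's body (75 mm by 177 mm) begins 78 mm behind the grasp point.
Start: joints at [1.199, 0.3, 1.521, -0, 1.321, -0.067], TCP at [165.054, 524.64, 224.446] pointing down, gripper open.
Joint ranges: [-3.03, 3.03], [-0.79, 2.21], [0.23, 2.52], [-1.04, 4.18], [0, 3.07], [-2.55, 2.55]. Speed limits (rad/s): [2.22, 2.22, 2.57, 3.14, 3.14, 3.14].

## Interface

Orientations are given as [roll, pitch, yaw] about the fixed x, y, z axes, in that order (R = Rz(yaw) Ry(pitch) Rx(roll)).
In Python, from cell import monitor, imaging, job, find_in, trace gives the robot as it stands. The module is installed in compiled form; this text tells all that it offers.
- The arm moves only by the tool arm_command, never from a script. Its argument "steps" is a list of rows, each a list of 5 numbers: the opening, from 0 (shut) to 1 (fully open), then the shift along the tool's x, y, z in mm, then the turn about the tool's z in degrees. In form: [[gripper, dx, dy, dz, turn], ...]. A call has 1 to 20 rows; each row is the pose to reach, as a shift and turn from the pose commanded when the call began, along the tool's axes at that moment; what a row does not reach only later rows make up. A row lasts 1/8 s, in which the tool goes at most 62.5 mm and 10.7 degrees, less where a joint would pass 70% of its speed; a pose out of reach is approached as far as the arm can. A call with a gripper value outside its range is refused whole. The fingers move at their own pace and stop on an object; "force" is the grip in N (left out, the last holds). Time passes only in rows, so rows that repeat a pose let the fingers close. It gives the time, the measured TCP pose, the force, the opening and the grip force at its end, in the units of the state.
- monitor.read_state(): the state, without advancing time (a new reading comes with each control period).
- imaging.camera(name): name is "scene" or "top"; returns a dict with "img" (384x512x3 uint8, red, green, blue), "mtx" (3x3 intrinsics, pixels), "view" (4x4, takes a point from world to camera coordinates). Camera axes: x right, y down, z forward; pixel columns grow to the right and rows downward; lengths in mm; the calibration is good to about 2 mm. A picture is of the moment at which its call begins. There is no depth.
- job.sign_off(): hands the job in; it is judged then, once.
Trained networks look in a picture, given as the dict that the camera call returned (one of the last four; its "shot" number tells which), for a name from the list of things; names that differ only in an ending like _2 or _b are one class to them, and where a whole thing is asked for, a point or a joint stands for the part that bears it (a point fixed in the world has none). Each returns a list of dicts, best first, with "p" (0 to 1); they miss things now and then, are a little off and sometimes report something else, mostly with a low value. They report only what shows in the picture. A call takes as long as a camera call. They do not tell look-alikes from the thing itself.
- find_in(picture, target): "rect" ([centre column, centre row, width, height] in pixels, round what is visible of it).
- trace(picture, target): "region" (384x512 bool, what is visible of it) and "rect" ([centre column, centre row, width, height] in pixels, round what is visible of it).
The state is a dict: "clock": time; "joints": joint angles; "qd": joint speeds; "effort": joint torques, N m; "eef_pos": TCP position; "eef_rot": TCP orientation; "wrist_force": force on the tool from outside, world axes, zero at the start; "moment": the same for the moment, N m; "finger_gap": finger opening in mm; "finger_force": force on a finger pad.
Only numpy, scipy, OpenCV 4.12 (cv2) and the standard library are available. Lean on these libraries where they do the work, as an engineer would, in place of code of your own. Each camera call takes 0.05 s, during which the arm holds its last target. There are 200 camera calls.

## Task

Pack the blue carry case in layers: first lay the black pressure gauge dial up on the red pad and the green gauge dial up on the yellow pad, then lower the white divider plate over them, grip tab up, until it lies flat on its ledges inside the case. Last, stand each gauge's fitting upright on the divider right above its own gauge: the brass adapter above the black gauge, the steel valve above the green one. Do not drop the gauges, and leave the oil bottle and the wrench where they are.

Things in the scene. Friction and masses are not known exactly. Their poses are not given: they have to be found in the camera images.
- case: Blue open case, fixed, 220 (x) x 110 (y) x 64 mm high, walls and floor 5 mm. Origin: centre of its underside, on the bench; z up. A 6 mm partition at x = 0 parts two pockets, 90 (x) x 100 mm, centred at x = -48 and +48 mm. A 12 mm wide grey ledge runs along each short wall; ledges and partition end 46 mm above the underside and carry the divider. Above them the mouth is 210 x 100 mm.
- red_pad: Red pad, 88 x 98 x 3 mm, that fills the floor of one pocket of the case (either one). Origin: centre of its underside, 5 mm above the bench; its top is 8 mm above the bench. Axes along those of the case.
- yellow_pad: Yellow pad, the same size, in the other pocket. Origin: centre of its underside.
- black_gauge_c (a point): Pressure gauge with black housing and white dial, lying dial up on the bench: a disc 48 mm in diameter and 32 mm high, with a brass stem 10 mm thick that sticks out 13 mm sideways along +x, half-way up. Point: centre of the disc, half-way up (16 mm). z points out of the dial. About 0.16 kg.
- green_gauge_c (a point): The same gauge with a pale green housing. Point and axes likewise.
- divider_c (a point): White divider plate, 198 (x) x 88 (y) x 6 mm, flat on the bench, with an orange upright grip tab at its middle: 30 mm along x, 12 mm thick along y, from the plate's top up to 44 mm above its underside. Point: on the middle axis 22 mm above the underside. The two ends are alike. About 0.16 kg.
- adapter_c (a point): Round brass adapter standing on the bench, 44 mm high: a body 28 mm in diameter and 30 mm high, above it a threaded nipple 20 mm in diameter. Point: its centre, 22 mm up. z up. About 0.12 kg.
- valve_c (a point): Steel valve block standing on the bench, 44 mm high: a body 28 x 28 x 32 mm high (sides along x and y) with a black round knob 22 mm in diameter on top. Point: its centre, 22 mm up. About 0.14 kg.
- oil_c (a point): Bystander: amber oil bottle with a black cap, 48 mm in diameter, 110 mm high, standing. Point: half-way up. Leave alone.
- wrench: Bystander: steel wrench 150 mm long lying flat on the bench along its x axis. Origin at its underside. Leave alone.
There are look-alikes about, which are no part of the job. Of the things that look like the part that bears divider_c, take the one that is farthest to the robot's right at the start.

How it is judged (in metres and radians):
On the way, in this order (a step that is already met when the one before it is completed fails the run):
1. both gauges lie dial up on their own pads (horizontal distance between black_gauge_c and red_pad below 0.036 m and z of black_gauge_c in the frame of case between 0.02 and 0.029 m and angle between each of black_gauge_c, green_gauge_c's own z axis and vertical below 0.12 rad and horizontal distance between green_gauge_c and yellow_pad below 0.036 m and z of green_gauge_c in the frame of case between 0.02 and 0.029 m), for 0.2 s.
2. the divider lies flat on its ledges over the gauges (all of step 1 and z of divider_c in the frame of case between 0.064 and 0.072 m and angle between divider_c's own z axis and vertical below 0.04 rad and horizontal distance between divider_c and case below 0.015 m), for 0.2 s.
3. both fittings stand on the divider above their own gauges (all of step 2 and horizontal distance between adapter_c and red_pad below 0.035 m and z of adapter_c in the frame of case between 0.07 and 0.079 m and angle between each of adapter_c, valve_c's own z axis and vertical below 0.1 rad and horizontal distance between valve_c and yellow_pad below 0.035 m and z of valve_c in the frame of case between 0.07 and 0.079 m), for 0.2 s.
At the end, for the whole second after the job is handed in: Gauges flat, dial up, each within 36 mm of its own pad's centre; divider flat (2 degrees) on its ledges; adapter upright on the divider within 35 mm (level) of the red pad's centre, valve within 35 mm of the yellow pad's; all released and at rest (all of step 3 and linear speed of each of black_gauge, green_gauge, divider, adapter, valve below 0.02 m/s and contact force between each of black_gauge, green_gauge, divider, adapter, valve and the fingers below 0.05 N); the robot touches nothing.
It fails at once if the black gauge is let go more than about 4 cm above where it is to lie (height (world z) of black_gauge_c above 0.066 m and contact force between black_gauge and the fingers below 0.001 N and contact force between black_gauge and anything else below 0.001 N).
It fails at once if the green gauge is let go more than about 4 cm above where it is to lie (height (world z) of green_gauge_c above 0.066 m and contact force between green_gauge and the fingers below 0.001 N and contact force between green_gauge and anything else below 0.001 N).
It fails at once if the oil bottle is moved by more than 3 cm or knocked over (distance of oil_c from where it was at the start of the episode above 0.03 m).
It fails at once if the wrench is moved by more than 3 cm (distance of wrench from where it was at the start of the episode above 0.03 m).
It also fails if it takes over 128 s, if anything falls off the work surface, if the arm or the gripper's body presses on something with over 40 N, if the wrist force passes 120 N, or if a joint passes its speed limit or range.

## Working session

There is one attempt and no reset: what is moved stays moved. The work goes in short steps, Python scripts to look and compute and a tool call to move; the robot and the scene stay as the last step left them, time stands still between calls to the robot, and variables do not carry over. Pictures are saved under pics/ and viewed, at most 14 in all, crops included, and the job is handed in when it is done.

Besides the shell and the picture viewer there is one more tool, called after "Call:" by a JSON object that holds its "fn" and its "kwargs". arm_command: Moves the arm, as the interface text tells. Its arguments: {"type":"object","properties":{"steps":{"type":"array","items":{"type":"array","items":{"type":"number"}}},"force":{"type":"number"}},"required":["steps"]}

```bash
mkdir -p pics; cat > h.py <<'E'
import numpy as np, cv2
from cell import monitor, imaging, job, find_in, trace
def ray(c,u,v):
    V=np.array(c["view"]);K=np.array(c["mtx"]);R,t=V[:3,:3],V[:3,3]
    d=R.T@np.linalg.inv(K)@np.array([u,v,1.]);return -R.T@t,d
def at(c,u,v,z):
    o,d=ray(c,u,v);return (o+d*(z-o[2])/d[2])
def save(c,n,crop=None,s=1):
    im=cv2.cvtColor(np.array(c["img"]),cv2.COLOR_RGB2BGR)
    if crop: x0,y0,x1,y1=crop; im=im[y0:y1,x0:x1]
    cv2.imwrite("pics/"+n,cv2.resize(im,None,fx=s,fy=s,interpolation=cv2.INTER_CUBIC))
E
python3 - <<'E'
from h import *
print(monitor.read_state())
T=imaging.camera("top");S=imaging.camera("scene")
save(T,"top0.png",s=1.5);save(S,"scene0.png",s=1.5)
for n,c in (("top",T),("scene",S)):
    print(n,-np.array(c["view"])[:3,:3].T@np.array(c["view"])[:3,3])
    for k,z in dict(case=64,red_pad=8,yellow_pad=8,black_gauge_c=32,green_gauge_c=32,divider_c=6,adapter_c=44,valve_c=44,oil_c=110,wrench=5).items():
        for d in find_in(c,k):
            if d["p"]>.2:
                r=d["rect"];print(k,round(d["p"],2),np.round(r),at(c,r[0],r[1],z).round()[:2])
E
```

```text
{'clock': 0.0, 'joints': array([ 1.19937337e+00,  3.00463299e-01,  1.52159248e+00,  5.52610531e-06,
        1.32067575e+00, -6.66253445e-02]), 'qd': array([-0.00050786,  0.00091821, -0.00029871, -0.00114038, -0.00061506,
       -0.00064349]), 'effort': array([ 3.54215872e-04, -5.31813455e+01, -3.52737665e+01,  7.08123785e-02,
        2.44895130e-02, -9.20111074e-05]), 'eef_pos': array([164.98271456, 524.42081436, 223.88577093]), 'eef_rot': array([-3.14045666e+00, -8.11623766e-05,  2.83679363e+00]), 'wrist_force': array([-0.40016025, -0.53879324, -0.3654997 ]), 'moment': array([ 0.00340312,  0.01502189, -0.00443087]), 'finger_force': 0.0, 'finger_gap': 94.02425081905083}
top [ 264.90329084   82.0794666  1290.41036796]
case 0.85 [338. 156.  55.  90.] [ 588. -150.]
red_pad 0.61 [334. 138.  34.  30.] [ 655. -153.]
red_pad 0.43 [240. 158.  40.  73.] [606. 114.]
yellow_pad 0.73 [340. 177.  37.  33.] [ 543. -163.]
black_gauge_c 0.55 [146. 178.  18.  20.] [551. 369.]
green_gauge_c 0.53 [162. 234.  17.  19.] [395. 323.]
divider_c 0.81 [ 91. 240.  68.  78.] [388. 519.]
divider_c 0.77 [240. 159
[... 399 characters left out ...]
0.30102336]
case 0.95 [178. 180.  86.  64.] [ 632. -101.]
yellow_pad 0.74 [235. 194.  41.  26.] [513.  -2.]
yellow_pad 0.62 [188. 168.  15.  12.] [ 529. -199.]
black_gauge_c 0.59 [334. 270.  24.  28.] [563. 384.]
green_gauge_c 0.71 [356. 228.  20.  23.] [409. 335.]
divider_c 0.95 [232. 312.  98.  52.] [793. 293.]
divider_c 0.91 [240. 233.  73.  51.] [613. 128.]
divider_c 0.83 [426. 273.  43.  68.] [397. 528.]
divider_c 0.63 [383. 198.  74.  38.] [220. 302.]
adapter_c 0.71 [143. 147.   5.  12.] [ 589. -346.]
valve_c 0.33 [178. 180.  85.  64.] [ 617. -127.]
oil_c 0.71 [158. 231.  26.  44.] [815.  81.]
wrench 0.82 [237. 194.  44.  23.] [506.  -2.]
wrench 0.22 [188. 166.  16.  13.] [ 519. -210.]
```

View pics/top0.png

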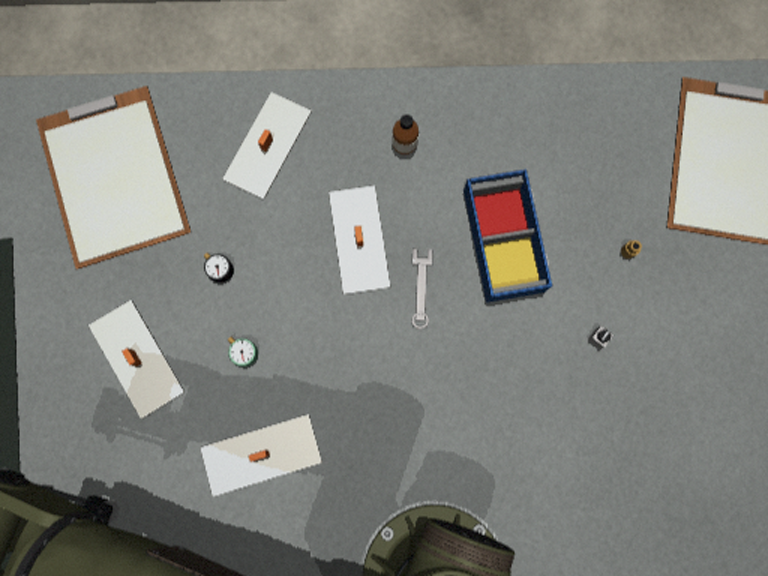

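View pics/scene0.png

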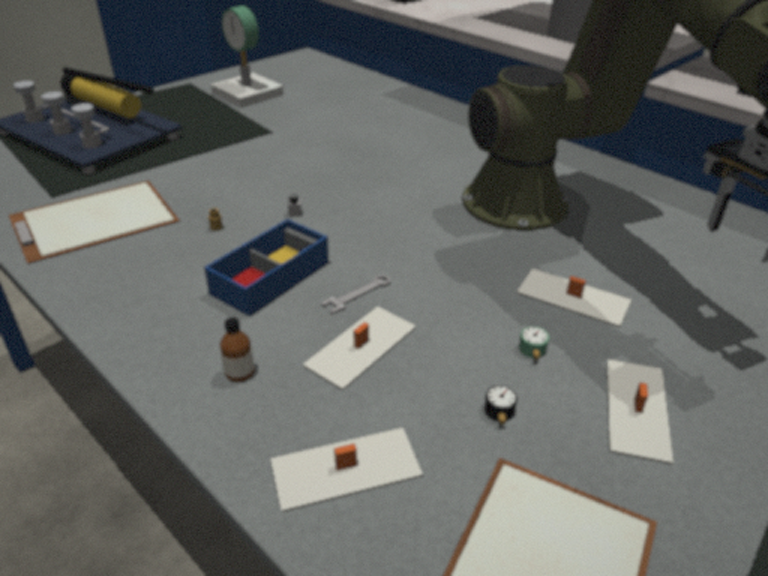

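The top picture shows four white plates with orange tabs: at 1.5x pixels (265,145), (135,358), (262,455) and (358,238), the last being (240,159) unscaled. The task wants the one farthest to the robot's right (smallest y, rightmost in the top picture), so that is (240,159), near world (604,114). I'll confirm it in a crop and measure accurately.

```bash
cat >> h.py <<'E'
def rect(c,reg,z):
    """min area rectangle of a mask, projected to the plane z: centre, sizes, yaw of the long side (deg)"""
    v,u=np.nonzero(reg); p=np.array([at(c,a,b,z)[:2] for a,b in zip(u,v)],np.float32)
    (cx,cy),(w,h),_=r=cv2.minAreaRect(p); b=cv2.boxPoints(r)
    e=[b[1]-b[0],b[2]-b[1]]; e=max(e,key=np.linalg.norm); return np.round([cx,cy,w,h,np.degrees(np.arctan2(e[1],e[0]))%180],1), np.round(p.mean(0),1)
def hue(c,lo,hi,box,smin=100,vmin=40):
    m=cv2.inRange(cv2.cvtColor(np.array(c["img"]),cv2.COLOR_RGB2HSV),(lo,smin,vmin),(hi,255,255))>0
    k=np.zeros_like(m);x0,y0,x1,y1=box;k[y0:y1,x0:x1]=1;return m&k
E
python3 - <<'E'
from h import *
T=imaging.camera("top");S=imaging.camera("scene")
save(T,"crop1.png",(130,70,450,250),2.5)
print(np.array(T["mtx"]).round(1).tolist(), np.array(T["view"]).round(3).tolist())
for n,c in (("top",T),("scene",S)):
    print(n)
    for k,z in dict(case=64,red_pad=8,yellow_pad=8,black_gauge_c=32,green_gauge_c=32,divider_c=6,adapter_c=30,valve_c=32,wrench=4,oil_c=50).items():
        for d in trace(c,k)[:6 if k=="divider_c" else 1]:
            print(k,round(d["p"],2),np.round(d["rect"]),d["region"].sum(),*rect(c,d["region"],z))
print("tab",rect(T,hue(T,3,16,(232,148,248,168),120),44))
print("tabS",rect(S,hue(S,3,16,(232,210,250,235),120),44))
print("blue",rect(T,hue(T,105,125,(305,105,375,205),100),64))
print("red",rect(T,np.logical_or(hue(T,0,8,(305,105,375,205)),hue(T,172,180,(305,105,375,205))),8))
print("yel",rect(T,hue(T,20,32,(305,105,375,205)),8))
print("stems",[rect(T,hue(T,12,28,b,90),16) for b in [(130,160,160,195),(148,215,175,250)]])
E
```

```text
[[474.7, 0.0, 258.5], [0.0, 474.7, 191.8], [0.0, 0.0, 1.0]] [[-0.029, -1.0, 0.008, 78.988], [-0.982, 0.027, -0.186, 498.285], [0.186, -0.014, -0.982, 1219.648], [0.0, 0.0, 0.0, 1.0]]
top
case 0.64 [338. 156.  60.  84.] 2041 [ 588.7 -150.   231.3  126.8    8.1] [ 589.  -150.5]
red_pad 0.72 [339. 177.  37.  34.] 942 [ 550.3 -163.7   82.6   93.1   98.1] [ 550.2 -164.1]
yellow_pad 0.72 [339. 174.  37.  35.] 934 [ 550.2 -163.9   85.4   89.1   97.8] [ 550.3 -164.3]
black_gauge_c 0.58 [146. 176.  17.  18.] 270 [551.1 372.4  59.6  41.7  44.1] [549.2 370.1]
green_gauge_c 0.79 [162. 234.  17.  21.] 318 [397.9 325.2  51.5  50.4  88.4] [396.8 325.9]
divider_c 0.95 [ 90. 240.  66.  76.] 2379 [393.7 522.  196.8  90.5  30.8] [392.4 521.2]
divider_c 0.73 [179.  98.  55.  73.] 1982 [793.8 287.6  88.4 198.9 153.1] [792.8 288. ]
divider_c 0.61 [242. 160.  41.  75.] 2122 [604.6 116.1 200.4  87.8   6.8] [601.7 115.7]
divider_c 0.61 [176. 303.  80.  54.] 2578 [217.3 297.1  88.9 199.2 105.8] [216.5 297.5]
adapter_c 0.44 [423. 164.  13.  11.] 110 [ 565.1 -380.2   24.4   38.1  114.9] [ 565.1 -380.3]
valve_c 
[... 1441 characters left out ...]
 232.  70.  49.] 1848 [635.9 152.3 188.8  87.4   6.5] [640.8 153.9]
tab (array([598.3, 115.1,  10.8,  33.6, 178.8]), array([598.2, 115.3], dtype=float32))
tabS (array([615.2, 130. ,  52.9,  17.6,  46.5]), array([614.7, 129.4], dtype=float32))
blue (array([ 588.5, -148.1,  226.9,  119.7,    8.3]), array([ 578.2, -150.7], dtype=float32))
red (array([ 646.9, -150.3,   80.7,   89. ,   98.3]), array([ 646.7, -150.2], dtype=float32))
yel (array([ 550.1, -164.6,   84.1,   88.6,   98.1]), array([ 549.8, -164.5], dtype=float32))
stems [(array([574.9, 395.6,   8.2,   7.7,  43.9]), array([575. , 395.2], dtype=float32)), (array([418.9, 349.8,   7.8,   7.5,  44.4]), array([418.9, 349.8], dtype=float32))]
```

View pics/crop1.png

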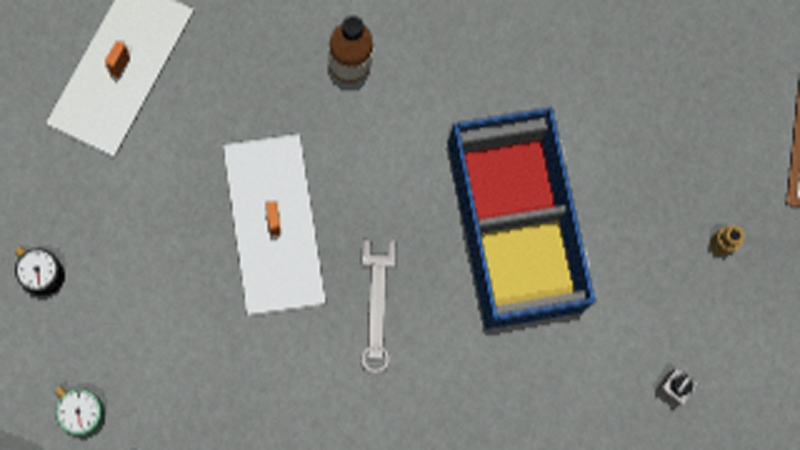

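The crop confirms the divider at crop (273,220): it is the right-most of the four plates, beside the wrench. Next I fit the case pose from its rim and start the first move.

```bash
cat >> h.py <<'E'
def go(x,y,z,th,ref=None):
    """shift in tool axes (mm, deg) from the pose now (tool down) to x,y,z with closing line at th deg"""
    s=monitor.read_state();p=s["eef_pos"];t=np.degrees(s["eef_rot"][2])-90
    d=np.array([x,y])-p[:2];a=np.radians(t);turn=-((th-t+180)%360-180)
    print("t%.1f at"%s["clock"],p.round(1),"th%.1f"%t,"gap%.1f"%s["finger_gap"],"-> dx %.1f dy %.1f dz %.1f turn %.1f"%(-np.sin(a)*d[0]+np.cos(a)*d[1],np.cos(a)*d[0]+np.sin(a)*d[1],p[2]-z,turn))
def px(c,P):
    V=np.array(c["view"]);q=np.array(c["mtx"])@(V[:3,:3]@np.array(P).T+V[:3,3:4]);return (q[:2]/q[2]).T
def box(x,y,yaw,w,h,z):
    a=np.radians(yaw);R=np.array([[np.cos(a),-np.sin(a)],[np.sin(a),np.cos(a)]])
    p=(R@(np.array([[-1,-1],[1,-1],[1,1],[-1,1]])*[w/2,h/2]).T).T+[x,y];return np.c_[p,np.full(4,z)]
E
python3 - <<'E'
from h import *
from scipy.optimize import least_squares
T=imaging.camera("top");S=imaging.camera("scene")
# blue mask of case in both pictures vs. model silhouette (outer box)
ms=[]
for c,b in ((T,(300,100,380,210)),(S,(130,140,225,212))):
    m=hue(c,105,125,b,90,30)
    v,u=np.nonzero(m);ms.append((c,cv2.convexHull(np.c_[u,v].astype(np.float32))));print(m.sum())
def sil(c,p):
    pts=np.r_[box(*p,220,110,0),box(*p,220,110,64)];return cv2.convexHull(px(c,pts).astype(np.float32))
def res(p,use=(0,1)):
    r=[]
    for i in use:
        c,h=ms[i];s=sil(c,p)
        r+=[cv2.pointPolygonTest(s,tuple(map(float,q)),True) for q in h[:,0]]+[cv2.pointPolygonTest(h,tuple(map(float,q)),True) for q in s[:,0]]
    return np.array(r)
for u in ((0,),(1,),(0,1)):
    o=least_squares(res,[590,-150,8],args=(u,),loss="soft_l1",diff_step=1e-3);print(u,o.x.round(1),abs(res(o.x,u)).mean().round(2))
im=cv2.resize(cv2.cvtColor(np.array(T["img"])[100:210,290:390],cv2.COLOR_RGB2BGR),None,fx=5,fy=5)
f=lambda P:((px(T,P)-[290,100]+.5)*5).astype(np.int32)
cv2.polylines(im,[f(box(*o.x,220,110,64))],True,(0,255,0));cv2.polylines(im,[f(box(*o.x,210,100,64))],True,(255,255,255));cv2.polylines(im,[f(box(*o.x,220,110,0))],True,(255,0,255))
cv2.imwrite("pics/fit.png",im)
go(553,373.5,110,135)
E
```

```text
1151
1905
(0,) [ 594.1 -153.     8. ] 0.54
(1,) [ 588.8 -157.    10.7] 1.14
(0, 1) [ 593.4 -153.1    8.2] 0.97
t2.3 at [165.1 524.6 224.4] th72.5 gap93.9 -> dx -415.4 dy -27.7 dz 114.4 turn -62.5
```

View pics/fit.png

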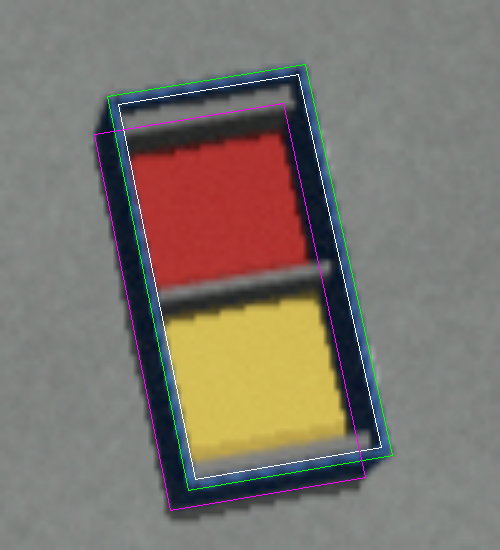

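Call:
{"fn": "arm_command", "kwargs": {"steps": [[1,-60,-4,0,-9],[1,-120,-8,0,-18],[1,-180,-12,0,-27],[1,-240,-16,0,-36],[1,-300,-20,30,-45],[1,-360,-24,60,-54],[1,-416,-27,90,-62],[1,-416,-27,110,-62.5],[1,-416,-27,114,-62.5],[1,-416,-27,114,-62.5],[1,-416,-27,114,-62.5],[1,-416,-27,114,-62.5],[1,-416,-27,114,-62.5]], "force": 25}}

```text
clock: 3.92
eef_pos: [553.7, 374.3, 111.0]
eef_rot: [-3.141, 0.001, -2.355]
wrist_force: [0.6, -0.1, -0.6]
finger_gap: 93.8
finger_force: 0.0
```

The overlay fits: the green rim outline lies on the case's blue rim, giving the case at (593.5, -153), yaw 8.1°. The red pocket is at the far end, with its centre near (641,-146); yellow is near (546,-160). Next I descend on the black gauge.

Call:
{"fn": "arm_command", "kwargs": {"steps": [[1,0,0,30,0],[1,0,0,60,0],[1,0,0,80,0],[1,0,0,88,0],[1,0,0,88,0],[0.3,0,0,88,0],[0.3,0,0,88,0],[0.3,0,0,88,0],[0.3,0,0,88,0],[0.3,0,0,88,0],[0.3,0,0,88,0],[0.3,0,0,88,0],[0.3,0,0,88,0]], "force": 25}}

```text
clock: 5.55
eef_pos: [553.8, 374.1, 22.5]
eef_rot: [3.142, 0.0, -2.356]
wrist_force: [-1.4, 0.3, 1.2]
finger_gap: 46.9
finger_force: 25.0
```

Call:
{"fn": "arm_command", "kwargs": {"steps": [[0.3,0,0,-20,0],[0.3,0,0,-60,0],[0.3,0,0,-110,0],[0.3,0,0,-130,0],[0.3,0,0,-130,0],[0.3,0,0,-130,0]]}}

```text
clock: 6.3
eef_pos: [553.2, 373.6, 150.3]
eef_rot: [3.141, -0.003, -2.356]
wrist_force: [-0.6, -0.2, -1.6]
finger_gap: 47.5
finger_force: 25.0
```

```bash
python3 - <<'E'
from h import *
S=imaging.camera("scene")
s=monitor.read_state();p=s["eef_pos"];print(s["finger_gap"],s["finger_force"])
u,v=px(S,[p])[0];print(u,v)
save(S,"g1.png",(int(u)-50,int(v)-50,int(u)+50,int(v)+50),5)
go(641,-146,152,98.1)
E
```

```text
47.62156183253806 24.999622387695126
340.00448197869025 225.9687155031114
t6.3 at [553.2 373.7 150.2] th-225.0 gap47.6 -> dx 305.6 dy -429.4 dz -1.8 turn 36.9
```

View pics/g1.png

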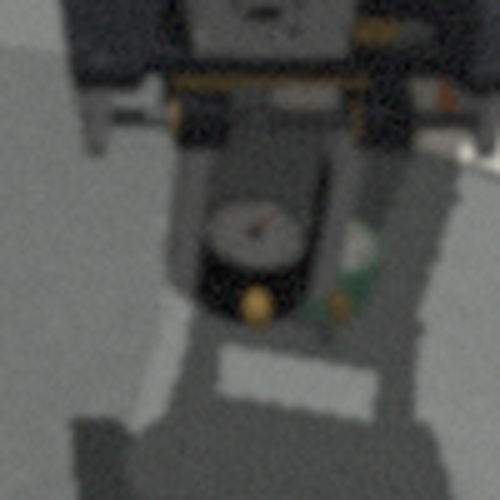

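The black gauge hangs level, dial up, with its stem (crop (258,303)) between the fingers. I'm carrying it over the red pocket.

Call:
{"fn": "arm_command", "kwargs": {"steps": [[0.3,20,-28,0,3],[0.3,48,-68,0,8],[0.3,78,-110,0,13],[0.3,108,-152,0,18],[0.3,138,-194,0,23],[0.3,168,-236,0,28],[0.3,198,-278,0,32],[0.3,228,-320,0,36],[0.3,258,-362,0,36.9],[0.3,284,-400,0,36.9],[0.3,298,-420,10,36.9],[0.3,304,-428,30,36.9],[0.3,304,-428,45,36.9],[0.3,304,-428,45,36.9],[0.3,304,-428,45,36.9],[0.3,304,-428,45,36.9]]}}

```text
clock: 8.35
eef_pos: [642.1, -143.0, 108.3]
eef_rot: [-3.141, 0.001, -2.999]
wrist_force: [0.3, -0.4, -1.9]
finger_gap: 48.2
finger_force: 25.0
```

```bash
python3 - <<'E'
from h import *
go(639,-146.5,31.5,98.1);print(monitor.read_state()["finger_force"])
E
```

```text
t8.3 at [ 642.1 -143.   108.3] th-261.8 gap48.2 -> dx 3.6 dy -3.0 dz 76.8 turn 0.1
24.99960857327096
```

Call:
{"fn": "arm_command", "kwargs": {"steps": [[0.3,3,-3,15,0],[0.3,3,-3,30,0],[0.3,3,-3,45,0],[0.3,3,-3,58,0],[0.3,3,-3,68,0],[0.3,3,-3,74,0],[0.3,3,-3,76,0],[0.3,3,-3,77,0],[0.3,3,-3,77,0],[0.3,3,-3,77,0]]}}

```text
clock: 9.6
eef_pos: [639.4, -146.9, 30.8]
eef_rot: [-3.141, 0.0, -3.0]
wrist_force: [-0.1, -0.0, -1.1]
finger_gap: 47.5
finger_force: 25.0
```

Call:
{"fn": "arm_command", "kwargs": {"steps": [[0.55,0,0,0.5,0],[0.62,0,0,0.5,0],[0.65,0,0,0.5,0],[0.65,0,0,0.5,0],[0.65,0,0,0.5,0],[0.65,0,0,0.5,0],[0.65,0,0,-20,0],[0.65,0,0,-60,0],[0.65,0,0,-110,0],[0.65,0,0,-120,0],[0.65,0,0,-120,0]]}}

```text
clock: 10.98
eef_pos: [639.4, -146.9, 151.6]
eef_rot: [-3.141, 0.001, -3.0]
wrist_force: [-0.6, 0.4, -1.6]
finger_gap: 61.2
finger_force: 0.0
```

```bash
python3 - <<'E'
from h import *
print(monitor.read_state()["finger_force"])
go(397,328,130,135)
E
```

```text
0.0
t11.0 at [ 639.4 -146.9  151.6] th-261.9 gap61.2 -> dx 172.7 dy 504.5 dz 21.6 turn -36.9
```

Call:
{"fn": "arm_command", "kwargs": {"steps": [[0.8,20,58,0,-5],[1,40,116,0,-10],[1,60,174,0,-15],[1,80,232,0,-20],[1,100,290,0,-25],[1,120,348,0,-30],[1,140,406,0,-35],[1,160,464,0,-36.9],[1,172,502,0,-36.9],[1,173,504,22,-36.9],[1,173,504,22,-36.9],[1,173,504,22,-36.9],[1,173,504,22,-36.9]]}}

```text
clock: 12.6
eef_pos: [397.1, 327.3, 129.0]
eef_rot: [-3.141, 0.001, -2.356]
wrist_force: [-0.0, 0.0, -0.2]
finger_gap: 94.1
finger_force: 0.0
```

```bash
python3 - <<'E'
from h import *
T=imaging.camera("top");save(T,"t2.png",(130,90,390,285),3)
go(397,328,23,135)
E
```

```text
t12.7 at [397.1 327.3 128.9] th-225.0 gap94.0 -> dx -0.5 dy 0.6 dz 105.9 turn -0.0
```

View pics/t2.png

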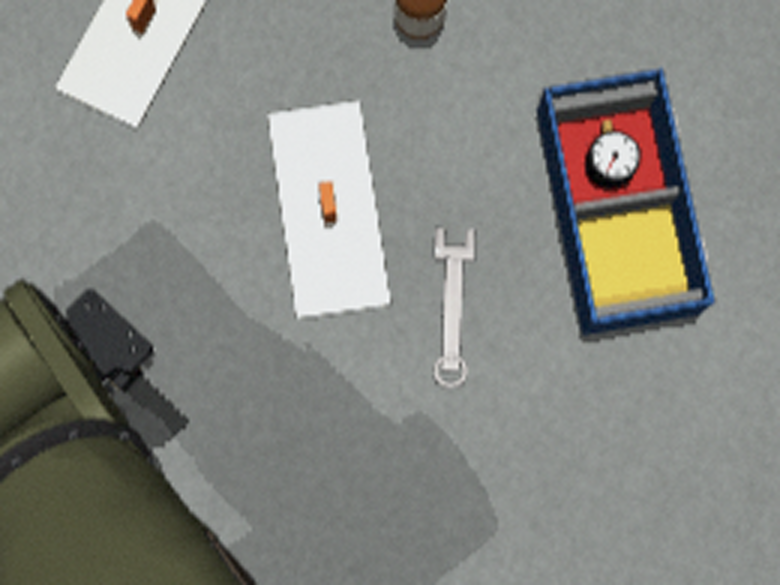

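The black gauge lies dial up in the red pocket (crop (613,157)), roughly central. Next is the green gauge.

Call:
{"fn": "arm_command", "kwargs": {"steps": [[1,0,0,40,0],[1,0,0,75,0],[1,0,0,98,0],[1,0,0,106,0],[1,0,0,106,0],[0.3,0,0,106,0],[0.3,0,0,106,0],[0.3,0,0,106,0],[0.3,0,0,106,0],[0.3,0,0,106,0],[0.3,0,0,106,0],[0.3,0,0,106,0],[0.3,0,0,106,0]]}}

```text
clock: 14.28
eef_pos: [396.7, 327.6, 22.5]
eef_rot: [-3.142, 0.0, -2.355]
wrist_force: [-2.0, -1.3, 1.5]
finger_gap: 47.6
finger_force: 25.0
```

Call:
{"fn": "arm_command", "kwargs": {"steps": [[0.3,0,0,-20,0],[0.3,0,0,-60,0],[0.3,0,0,-110,0],[0.3,0,0,-130,0],[0.3,0,0,-130,0],[0.3,0,0,-130,0]]}}

```text
clock: 15.02
eef_pos: [396.2, 327.2, 151.1]
eef_rot: [3.141, -0.002, -2.356]
wrist_force: [-0.6, -0.3, -2.0]
finger_gap: 47.9
finger_force: 25.0
```

```bash
python3 - <<'E'
from h import *
S=imaging.camera("scene")
s=monitor.read_state();p=s["eef_pos"];print(s["finger_gap"],s["finger_force"])
u,v=px(S,[p])[0]
save(S,"g2.png",(int(u)-50,int(v)-50,int(u)+50,int(v)+50),4)
go(544,-160,120,98.1)
E
```

```text
47.88317501267257 24.999653786653653
t15.1 at [396.2 327.2 151. ] th-225.0 gap47.9 -> dx 240.2 dy -448.9 dz 31.0 turn 36.9
```

View pics/g2.png

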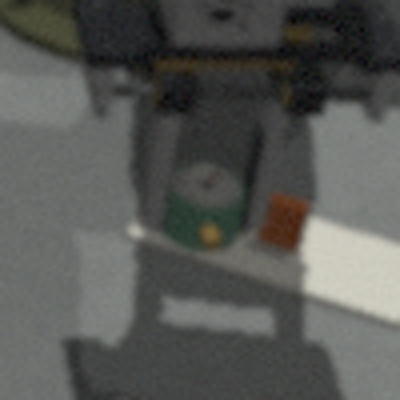

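The green gauge is held level, dial up, stem between the fingers (crop (210,235)). I'm carrying it to the yellow pocket.

Call:
{"fn": "arm_command", "kwargs": {"steps": [[0.3,15,-28,0,3],[0.3,37,-69,0,8],[0.3,60,-112,0,13],[0.3,83,-155,0,18],[0.3,106,-198,0,23],[0.3,129,-241,0,28],[0.3,152,-284,0,32],[0.3,175,-327,0,36],[0.3,198,-370,0,36.9],[0.3,220,-411,0,36.9],[0.3,234,-438,10,36.9],[0.3,240,-449,30,36.9],[0.3,240,-449,45,36.9],[0.3,240,-449,45,36.9],[0.3,240,-449,45,36.9],[0.3,240,-449,45,36.9]]}}

```text
clock: 17.08
eef_pos: [545.0, -159.1, 108.2]
eef_rot: [-3.141, 0.001, -2.999]
wrist_force: [-0.1, 0.4, -2.0]
finger_gap: 47.5
finger_force: 25.0
```

```bash
python3 - <<'E'
from h import *
go(544,-160,31,98.1);print(monitor.read_state()["finger_force"])
E
```

```text
t17.1 at [ 545.  -159.1  108.2] th-261.8 gap47.5 -> dx 1.2 dy -0.7 dz 77.2 turn 0.1
24.99970155302435
```

Call:
{"fn": "arm_command", "kwargs": {"steps": [[0.3,1,0,15,0],[0.3,1,0,30,0],[0.3,1,0,45,0],[0.3,1,0,58,0],[0.3,1,0,68,0],[0.3,1,0,74,0],[0.3,1,0,76.5,0],[0.3,1,0,77.5,0],[0.3,1,0,77.5,0],[0.3,1,0,77.5,0],[0.55,1,0,77.5,0],[0.62,1,0,77.5,0],[0.65,1,0,77.5,0],[0.65,1,0,77.5,0],[0.65,1,0,77.5,0],[0.65,1,0,50,0],[0.65,1,0,10,0],[0.65,1,0,-40,0],[0.65,1,0,-45,0],[0.65,1,0,-45,0]]}}

```text
clock: 19.58
eef_pos: [543.6, -159.6, 152.1]
eef_rot: [3.142, -0.0, -3.0]
wrist_force: [-0.1, -0.4, -0.8]
finger_gap: 60.6
finger_force: 0.0
```

```bash
python3 - <<'E'
from h import *
go(603.5,116,120,96.8)
E
```

```text
t19.6 at [ 543.6 -159.6  152.1] th-261.9 gap60.6 -> dx -98.3 dy 264.4 dz 32.1 turn 1.3
```

Call:
{"fn": "arm_command", "kwargs": {"steps": [[0.65,-20,54,0,1.5],[0.65,-40,108,0,1.5],[0.65,-60,162,0,1.5],[0.65,-80,215,0,1.5],[0.6,-94,253,0,1.5],[0.5,-98.5,265,20,1.5],[0.45,-98.5,265,40,1.5],[0.45,-98.5,265,62,1.5],[0.45,-98.5,265,62,1.5],[0.45,-98.5,265,62,1.5],[0.45,-98.5,265,62,1.5]]}}

```text
clock: 20.95
eef_pos: [604.1, 116.3, 91.1]
eef_rot: [3.142, 0.001, -3.026]
wrist_force: [0.1, -0.5, -0.1]
finger_gap: 42.6
finger_force: 0.0
```

```bash
python3 - <<'E'
from h import *
T=imaging.camera("top");S=imaging.camera("scene")
a=cv2.resize(cv2.cvtColor(np.array(T["img"])[100:200,290:390],cv2.COLOR_RGB2BGR),None,fx=4,fy=4)
p=monitor.read_state()["eef_pos"];u,v=px(S,[p])[0].astype(int)
b=cv2.resize(cv2.cvtColor(np.array(S["img"])[v-50:v+50,u-50:u+50],cv2.COLOR_RGB2BGR),None,fx=4,fy=4)
cv2.imwrite("pics/d1.png",np.hstack([a,b]))
go(604,116.4,31,96.6)
E
```

```text
t21.1 at [604.  116.5  91. ] th-263.4 gap42.0 -> dx -0.0 dy -0.1 dz 60.0 turn 0.0
```

View pics/d1.png

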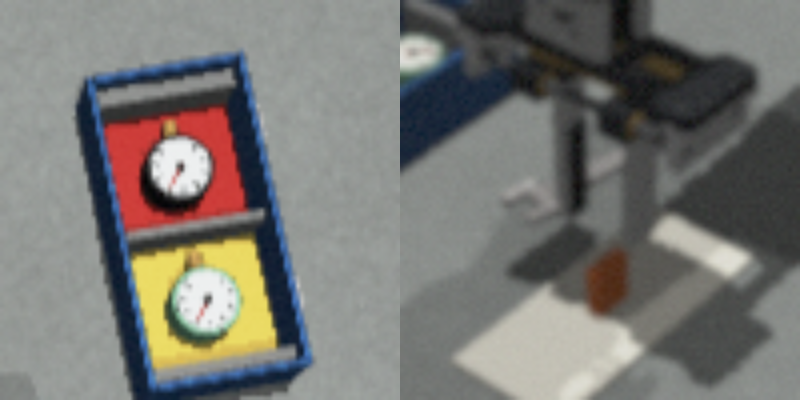

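Both gauges lie dial up on their own pads: black at (180,165), green at (205,300). On the right, the fingers straddle the divider's tab (607,280). I'm going down to grip it.

Call:
{"fn": "arm_command", "kwargs": {"steps": [[0.45,0,0,25,0],[0.45,0,0,45,0],[0.45,0,0,56,0],[0.45,0,0,60,0],[0.45,0,0,60,0],[0,0,0,60,0],[0,0,0,60,0],[0,0,0,60,0],[0,0,0,60,0],[0,0,0,60,0],[0,0,0,60,0],[0,0,0,60,0],[0,0,0,50,0],[0,0,0,20,0],[0,0,0,-20,0],[0,0,0,-50,0],[0,0,0,-60,0],[0,0,0,-60,0],[0,0,0,-60,0],[0,0,0,-60,0]], "force": 40}}

```text
clock: 23.55
eef_pos: [603.4, 116.5, 149.3]
eef_rot: [-3.142, -0.002, -3.026]
wrist_force: [-0.4, 0.2, -1.1]
finger_gap: 11.7
finger_force: 40.0
```

```bash
cat > div.py <<'E'
from h import *
from scipy.optimize import least_squares
# fit the divider plate's outline in the picture (plate top z from TCP), tool-relative
def fit(drop,guess=None):
    s=monitor.read_state();p=s["eef_pos"];yaw=np.degrees(s["eef_rot"][2])-180
    S=imaging.camera("scene");T=imaging.camera("top")
    for n,c in (("scene",S),("top",T)):
        m=[d for d in trace(c,"divider_c")]
        u=px(c,[[p[0],p[1],p[2]-drop]])[0]
        for d in m:
            r=d["rect"]
            if abs(u-r[:2]).max()<25: print(n,round(d["p"],2),"rect",*rect(c,d["region"],p[2]-drop),"tcp",p.round(1),"yaw%.1f"%(yaw%180))
    return S,T
E
python3 - <<'E'
from div import *
S,T=fit(25)
p=monitor.read_state()["eef_pos"];print(monitor.read_state()["finger_gap"],monitor.read_state()["wrist_force"])
ims=[]
for c in (S,T):
    u,v=px(c,[p-[0,0,25]])[0].astype(int)
    ims.append(cv2.resize(cv2.cvtColor(np.array(c["img"])[v-50:v+50,u-50:u+50],cv2.COLOR_RGB2BGR),None,fx=4,fy=4))
cv2.imwrite("pics/d2.png",np.hstack(ims))
go(593.5,-153,150,98.1)
E
```

```text
scene 0.81 rect [602.1 117.1 202.8  93.5   7. ] [612.8 121.8] tcp [603.4 116.5 149.3] yaw6.6
11.968608409783341 [ 0.68547301  0.80876085 -1.53531387]
t23.8 at [603.7 116.6 150.1] th-263.4 gap12.0 -> dx 41.3 dy -266.6 dz 0.1 turn -1.5
```

View pics/d2.png

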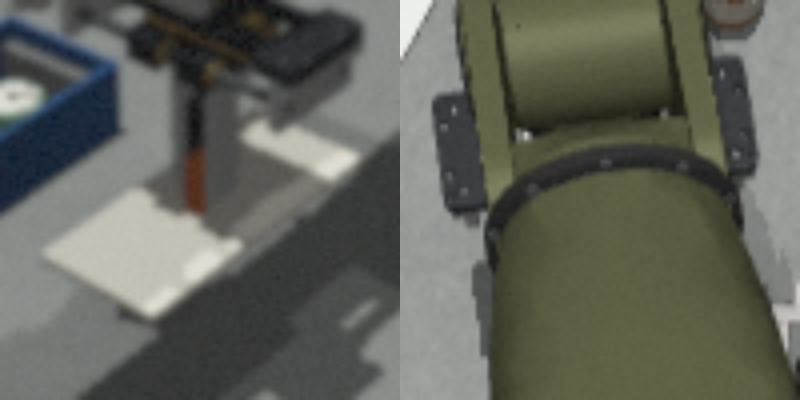

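The divider hangs level in the grip, in line with the tool, and the plate centre is within about 1.5 mm of the TCP. I'm carrying it over the case.

Call:
{"fn": "arm_command", "kwargs": {"steps": [[0,4,-25,0,0],[0,9,-60,0,0],[0,15,-96,0,-0.5],[0,20,-132,0,-1],[0,26,-168,0,-1.5],[0,31,-204,0,-1.5],[0,36,-236,0,-1.5],[0,40,-258,0,-1.5],[0,41.5,-267,5,-1.5],[0,41.5,-267,20,-1.5],[0,41.5,-267,35,-1.5],[0,41.5,-267,40,-1.5],[0,41.5,-267,40,-1.5],[0,41.5,-267,40,-1.5],[0,41.5,-267,40,-1.5]]}}

```text
clock: 25.62
eef_pos: [593.6, -153.4, 110.9]
eef_rot: [-3.141, 0.001, -3.0]
wrist_force: [-0.4, 0.6, -1.6]
finger_gap: 11.7
finger_force: 40.0
```

```bash
python3 - <<'E'
from div import *
S,T=fit(25)
p=monitor.read_state()["eef_pos"]
im=cv2.resize(cv2.cvtColor(np.array(S["img"])[120:230,120:240],cv2.COLOR_RGB2BGR),None,fx=5,fy=5)
f=lambda P:((px(S,P)-[120,120]+.5)*5).astype(np.int32)
cv2.polylines(im,[f(box(593.5,-153,8.1,220,110,64))],True,(0,255,0));cv2.polylines(im,[f(box(p[0],p[1],8.1,198,88,p[2]-25))],True,(0,0,255))
cv2.imwrite("pics/d3.png",im)
go(593.5,-153,72,98.1)
E
```

```text
scene 0.85 rect [ 592.2 -153.1  205.4   94.9    8.1] [ 600.2 -149.3] tcp [ 593.6 -153.4  110.9] yaw8.1
top 0.57 rect [ 660.8 -117.2   40.    55.7  177. ] [ 673.4 -120.3] tcp [ 593.6 -153.4  110.9] yaw8.1
t25.8 at [ 593.4 -153.5  110.7] th-261.9 gap12.0 -> dx -0.1 dy 0.5 dz 38.7 turn 0.0
```

View pics/d3.png

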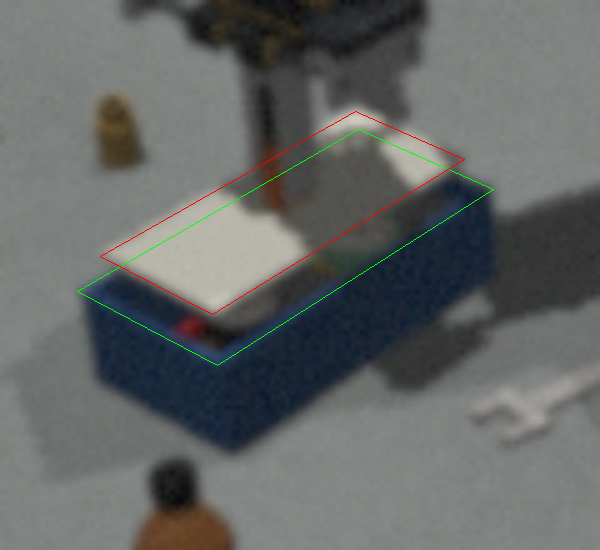

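The red outline (predicted plate) matches the plate and the green one matches the rim, with a margin all round. I'm lowering slowly and watching the force.

Call:
{"fn": "arm_command", "kwargs": {"steps": [[0,0,0.3,6,0],[0,0,0.3,12,0],[0,0,0.3,17,0],[0,0,0.3,21,0],[0,0,0.3,24,0],[0,0,0.3,24,0],[0,0,0.3,24,0]]}}

```text
clock: 26.7
eef_pos: [593.5, -153.2, 86.6]
eef_rot: [-3.141, 0.0, -3.0]
wrist_force: [-0.1, -0.5, -1.5]
finger_gap: 11.7
finger_force: 40.0
```

Call:
{"fn": "arm_command", "kwargs": {"steps": [[0,0,0,3,0],[0,0,0,6,0],[0,0,0,8,0],[0,0,0,9,0],[0,0,0,9.5,0],[0,0,0,9.5,0]]}}

```text
clock: 27.45
eef_pos: [593.4, -153.2, 77.0]
eef_rot: [-3.142, 0.0, -3.0]
wrist_force: [0.7, 0.7, -1.9]
finger_gap: 11.9
finger_force: 40.0
```

Call:
{"fn": "arm_command", "kwargs": {"steps": [[0,0,0,0.5,0],[0,0,0,1,0],[0,0,0,1,0],[0.2,0,0,1,0],[0.35,0,0,1,0],[0.35,0,0,1,0],[0.35,0,0,1,0],[0.35,0,0,-20,0],[0.35,0,0,-50,0],[0.35,0,0,-80,0],[0.35,0,0,-90,0],[0.35,0,0,-90,0]]}}

```text
clock: 28.95
eef_pos: [593.4, -153.1, 166.8]
eef_rot: [-3.141, 0.0, -3.0]
wrist_force: [-0.3, 0.6, -0.5]
finger_gap: 32.9
finger_force: 0.0
```

```bash
python3 - <<'E'
from h import *
go(565,-382,150,50)
S=imaging.camera("scene");T=imaging.camera("top")
a=cv2.resize(cv2.cvtColor(np.array(S["img"])[130:230,125:225],cv2.COLOR_RGB2BGR),None,fx=4,fy=4)
b=cv2.resize(cv2.cvtColor(np.array(T["img"])[145:245,360:460],cv2.COLOR_RGB2BGR),None,fx=4,fy=4)
cv2.imwrite("pics/d4.png",np.hstack([a,b]))
# fitting silhouettes: adapter = two cylinders, valve = prism
from scipy.optimize import least_squares
cyl=lambda x,y,r,z:np.array([[x+r*np.cos(t),y+r*np.sin(t),z] for t in np.linspace(0,6.28,24)])
mods={"adapter_c":lambda q:np.r_[cyl(*q[:2],14,0),cyl(*q[:2],14,30),cyl(*q[:2],10,44)],
"valve_c":lambda q:np.r_[box(*q,28,28,0),box(*q,28,28,32),cyl(*q[:2],11,44)]}
for k,g in (("adapter_c",[570,-382,0]),("valve_c",[410,-310,45])):
    for n,c in (("S",S),("T",T)):
        u=px(c,[[g[0],g[1],20]])[0]
        for d in trace(c,k):
            if abs(u-d["rect"][:2]).max()>12: continue
            v,w=np.nonzero(d["region"]);h=cv2.convexHull(np.c_[w,v].astype(np.float32))
            def res(q):
                s=cv2.convexHull(px(c,mods[k](q)).astype(np.float32))
                return [cv2.pointPolygonTest(s,tuple(map(float,a)),True) for a in h[:,0]]+[cv2.pointPolygonTest(h,tuple(map(float,a)),True) for a in s[:,0]]
            def cost(q): 
                return np.mean(np.square(res(q)))
            from scipy.optimize import minimize
            o=minimize(cost,g,method="Nelder-Mead",options=dict(initial_simplex=np.array([g,np.add(g,[10,0,0]),np.add(g,[0,10,0]),np.add(g,[0,0,15])])))
            print(k,n,round(d["p"],2),o.x.round(1),round(o.fun,2))
E
```

```text
t28.9 at [ 593.4 -153.1  166.8] th-261.9 gap32.9 -> dx 60.5 dy -222.6 dz 16.8 turn 48.1
adapter_c S 0.42 [ 565.4 -387.8   10.3] 0.8
adapter_c T 0.49 [ 567.  -385.1    8.6] 0.1
valve_c S 0.64 [ 403.1 -318.2   54.4] 0.57
valve_c T 0.57 [ 405.2 -318.    52. ] 2.15
```

View pics/d4.png

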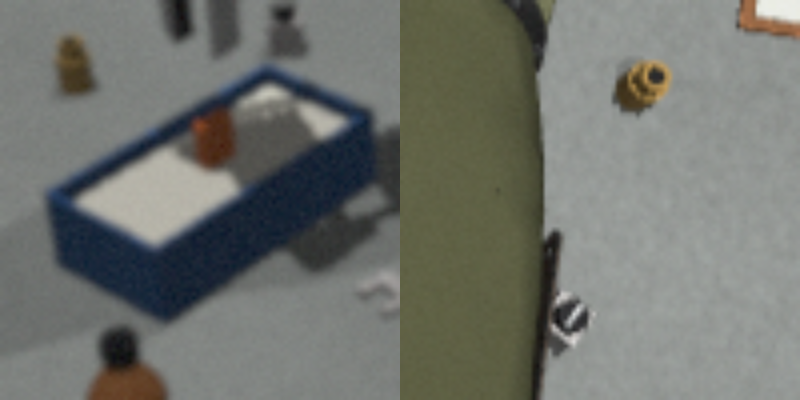

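The divider lies flat inside the case with its tab up (left (213,137)). The adapter is at right (648,80) and the valve at (570,318). Next is the adapter at about (566.5,-386).

Call:
{"fn": "arm_command", "kwargs": {"steps": [[0.7,15,-56,0,10],[0.75,30,-110,0,20],[0.75,45,-165,0,30],[0.75,58,-215,0,40],[0.75,60,-227,20,48],[0.75,60,-227,60,48],[0.75,60,-227,90,48],[0.75,60,-227,90,48],[0.75,60,-227,90,48],[0.75,60,-227,90,48]]}}

```text
clock: 30.5
eef_pos: [566.6, -386.7, 78.7]
eef_rot: [3.141, 0.002, 2.446]
wrist_force: [-0.7, -0.3, 0.3]
finger_gap: 70.7
finger_force: 0.0
```

```bash
python3 - <<'E'
from h import *
go(566.5,-386,22.5,50)
E
```

```text
t30.5 at [ 566.6 -386.7   78.7] th50.1 gap70.7 -> dx 0.6 dy 0.4 dz 56.2 turn 0.1
```

Call:
{"fn": "arm_command", "kwargs": {"steps": [[0.75,0,0,20,0],[0.75,0,0,40,0],[0.75,0,0,52,0],[0.75,0,0,56,0],[0.75,0,0,56,0],[0.1,0,0,56,0],[0.1,0,0,56,0],[0.1,0,0,56,0],[0.1,0,0,56,0],[0.1,0,0,56,0],[0.1,0,0,56,0],[0.1,0,0,56,0],[0.1,0,0,40,0],[0.1,0,0,0,0],[0.1,0,0,-40,0],[0.1,0,0,-70,0],[0.1,0,0,-75,0],[0.1,0,0,-75,0]], "force": 20}}

```text
clock: 32.75
eef_pos: [565.8, -386.2, 151.4]
eef_rot: [-3.142, -0.001, 2.446]
wrist_force: [0.3, 0.3, -1.8]
finger_gap: 27.6
finger_force: 20.0
```

```bash
python3 - <<'E'
from h import *
go(643,-146,110,98)
S=imaging.camera("scene");p=monitor.read_state()["eef_pos"]
u,v=px(S,[p])[0].astype(int);save(S,"a1.png",(max(u-40,0),v-40,u+40,v+40),5)
E
```

```text
t32.8 at [ 565.8 -386.2  151.4] th50.1 gap27.6 -> dx 94.7 dy 233.8 dz 41.4 turn -47.9
```

View pics/a1.png

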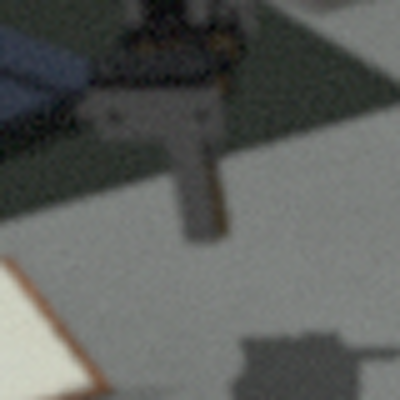

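The gap of 27.6 mm shows the adapter is held, and the crop shows it upright behind the finger (215,205). I'm carrying it over the red end.

Call:
{"fn": "arm_command", "kwargs": {"steps": [[0.1,10,24,0,-5],[0.1,26,64,0,-13],[0.1,42,104,0,-21],[0.1,58,144,0,-29],[0.1,74,184,0,-37],[0.1,88,217,0,-45],[0.1,94,231,0,-48],[0.1,95,234,15,-48],[0.1,95,234,35,-48],[0.1,95,234,40,-48],[0.1,95,234,40,-48],[0.1,95,234,40,-48]]}}

```text
clock: 34.3
eef_pos: [643.3, -146.3, 112.5]
eef_rot: [-3.141, 0.001, -3.0]
wrist_force: [0.4, -0.7, -0.8]
finger_gap: 27.3
finger_force: 20.0
```

```bash
python3 - <<'E'
from h import *
go(643,-146,75,98)
E
```

```text
t34.3 at [ 643.3 -146.3  112.5] th-261.9 gap27.3 -> dx 0.3 dy 0.3 dz 37.5 turn 0.1
```

Call:
{"fn": "arm_command", "kwargs": {"steps": [[0.1,0,0,10,0],[0.1,0,0,20,0],[0.1,0,0,28,0],[0.1,0,0,34,0],[0.1,0,0,37,0],[0.1,0,0,37.7,0],[0.1,0,0,37.7,0],[0.1,0,0,37.7,0]]}}

```text
clock: 35.3
eef_pos: [643.3, -145.9, 74.5]
eef_rot: [-3.141, 0.0, -3.0]
wrist_force: [0.1, 0.2, -1.2]
finger_gap: 27.7
finger_force: 20.0
```

Call:
{"fn": "arm_command", "kwargs": {"steps": [[0.1,0,0,0.4,0],[0.1,0,0,0.4,0],[0.35,0,0,0.4,0],[0.45,0,0,0.4,0],[0.55,0,0,0.4,0],[0.55,0,0,0.4,0],[0.55,0,0,0.4,0],[0.55,0,0,-20,0],[0.55,0,0,-60,0],[0.55,0,0,-85,0],[0.55,0,0,-85,0],[0.55,0,0,-85,0]]}}

```text
clock: 36.8
eef_pos: [642.8, -145.8, 158.7]
eef_rot: [3.141, -0.001, -3.0]
wrist_force: [-0.3, -0.7, -0.8]
finger_gap: 51.9
finger_force: 0.0
```

```bash
python3 - <<'E'
from h import *
go(404,-317,80,52)
E
```

```text
t36.8 at [ 642.8 -145.8  158.7] th-261.9 gap51.9 -> dx 260.7 dy -135.7 dz 78.7 turn 46.1
```

Call:
{"fn": "arm_command", "kwargs": {"steps": [[0.6,45,-23,0,8],[0.75,90,-47,0,16],[0.75,135,-70,0,24],[0.75,180,-94,0,32],[0.75,225,-117,0,40],[0.75,255,-133,0,46],[0.75,261,-136,20,46],[0.75,261,-136,60,46],[0.75,261,-136,78,46],[0.75,261,-136,78,46],[0.75,261,-136,78,46]]}}

```text
clock: 38.17
eef_pos: [404.2, -317.5, 81.7]
eef_rot: [3.142, 0.0, 2.481]
wrist_force: [-0.3, -0.4, 0.6]
finger_gap: 70.8
finger_force: 0.0
```

```bash
python3 - <<'E'
from h import *
go(404,-317.5,22.5,52)
T=imaging.camera("top");S=imaging.camera("scene")
a=cv2.resize(cv2.cvtColor(np.array(S["img"])[100:220,120:240],cv2.COLOR_RGB2BGR),None,fx=3.3,fy=3.3)
b=cv2.resize(cv2.cvtColor(np.array(T["img"])[110:230,310:430],cv2.COLOR_RGB2BGR),None,fx=3.3,fy=3.3)
cv2.imwrite("pics/v1.png",np.hstack([a,b]))
E
```

```text
t38.2 at [ 404.2 -317.5   81.7] th52.1 gap70.8 -> dx 0.1 dy -0.1 dz 59.2 turn 0.1
```

View pics/v1.png

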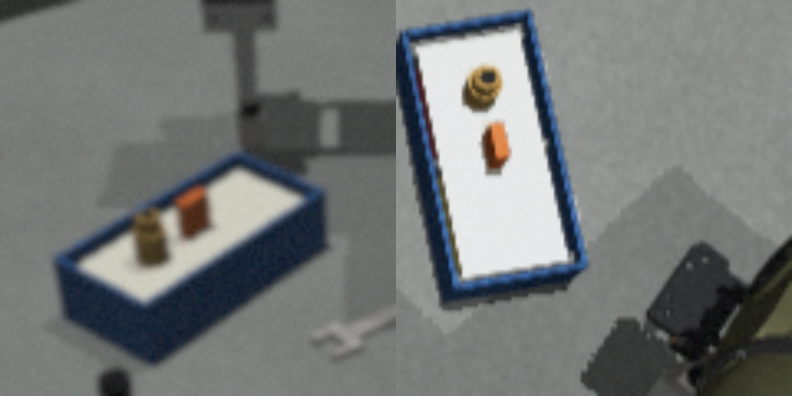

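The divider lies flat and square in the case, and the adapter stands upright on the red side (left (152,245), right (483,87)). Now the valve.

Call:
{"fn": "arm_command", "kwargs": {"steps": [[0.75,0,0,20,0],[0.75,0,0,40,0],[0.75,0,0,54,0],[0.75,0,0,59,0],[0.75,0,0,59,0],[0.1,0,0,59,0],[0.1,0,0,59,0],[0.1,0,0,59,0],[0.1,0,0,59,0],[0.1,0,0,59,0],[0.1,0,0,59,0],[0.1,0,0,59,0],[0.1,0,0,59,0],[0.1,0,0,40,0],[0.1,0,0,0,0],[0.1,0,0,-40,0],[0.1,0,0,-70,0],[0.1,0,0,-75,0],[0.1,0,0,-75,0]]}}

```text
clock: 40.65
eef_pos: [403.7, -317.2, 155.2]
eef_rot: [-3.142, -0.001, 2.481]
wrist_force: [0.9, -0.9, -1.6]
finger_gap: 27.9
finger_force: 20.0
```

```bash
python3 - <<'E'
from h import *
go(544,-160,112,98)
E
```

```text
t40.6 at [ 403.7 -317.2  155.2] th52.1 gap27.9 -> dx -14.2 dy 210.2 dz 43.2 turn -45.9
```

Call:
{"fn": "arm_command", "kwargs": {"steps": [[0.1,-2,25,0,-6],[0.1,-4,60,0,-14],[0.1,-7,95,0,-22],[0.1,-9,130,0,-30],[0.1,-11,165,0,-38],[0.1,-13,195,0,-44],[0.1,-14,207,0,-46],[0.1,-14,210,15,-46],[0.1,-14,210,35,-46],[0.1,-14,210,43,-46],[0.1,-14,210,43,-46],[0.1,-14,210,43,-46]]}}

```text
clock: 42.15
eef_pos: [544.1, -160.6, 113.8]
eef_rot: [-3.141, 0.001, -3.0]
wrist_force: [-0.0, 0.6, -1.4]
finger_gap: 27.9
finger_force: 20.0
```

```bash
python3 - <<'E'
from h import *
go(544,-160,74.7,98)
E
```

```text
t42.1 at [ 544.1 -160.6  113.8] th-261.9 gap27.9 -> dx 0.0 dy 0.6 dz 39.1 turn 0.1
```

Call:
{"fn": "arm_command", "kwargs": {"steps": [[0.1,0,0,10,0],[0.1,0,0,20,0],[0.1,0,0,29,0],[0.1,0,0,35,0],[0.1,0,0,38,0],[0.1,0,0,39.3,0],[0.1,0,0,39.3,0],[0.1,0,0,39.3,0]]}}

```text
clock: 43.15
eef_pos: [544.1, -160.2, 74.3]
eef_rot: [-3.141, 0.0, -3.0]
wrist_force: [-1.4, 0.5, 3.2]
finger_gap: 27.9
finger_force: 20.0
```

Call:
{"fn": "arm_command", "kwargs": {"steps": [[0.1,0,0,0.3,0],[0.1,0,0,0.3,0],[0.35,0,0,0.3,0],[0.45,0,0,0.3,0],[0.55,0,0,0.3,0],[0.55,0,0,0.3,0],[0.55,0,0,0.3,0],[0.55,0,0,-20,0],[0.55,0,0,-60,0],[0.55,0,0,-110,0],[0.55,150,0,-130,0],[0.55,150,-100,-130,0],[0.55,150,-150,-130,0],[0.55,150,-200,-130,0],[0.55,150,-200,-130,0],[0.55,150,-200,-130,0]]}}

```text
clock: 45.15
eef_pos: [423.0, -381.3, 203.5]
eef_rot: [3.141, -0.0, -3.002]
wrist_force: [0.3, 0.2, 0.4]
finger_gap: 51.5
finger_force: 0.0
```

```bash
python3 - <<'E'
from h import *
T=imaging.camera("top");S=imaging.camera("scene")
a=cv2.resize(cv2.cvtColor(np.array(S["img"])[130:250,120:240],cv2.COLOR_RGB2BGR),None,fx=3.3,fy=3.3)
b=cv2.resize(cv2.cvtColor(np.array(T["img"])[90:210,280:400],cv2.COLOR_RGB2BGR),None,fx=3.3,fy=3.3)
cv2.imwrite("pics/f.png",np.hstack([a,b]))
s=monitor.read_state();print(s["clock"],s["eef_pos"],s["wrist_force"],s["finger_force"])
E
```

```text
45.25 [ 423.7006069  -379.11346234  203.66781183] [ 0.83036795  0.6773216  -0.1763211 ] 0.0
```

View pics/f.png

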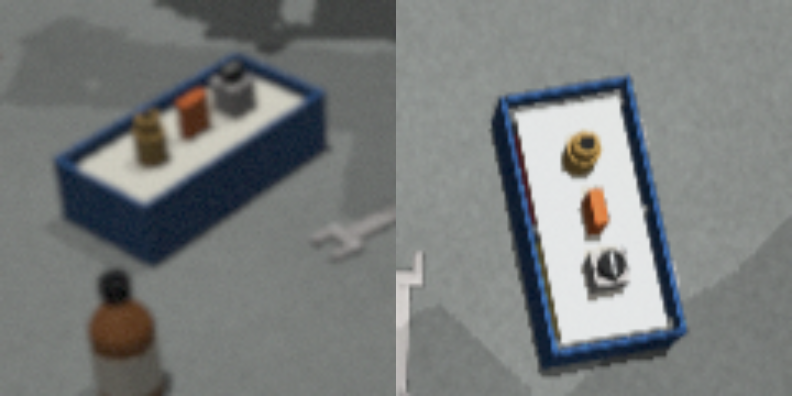

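Everything is in place: the adapter (583,152) and valve (605,272) stand upright either side of the tab (595,212), the divider is flat, and the bottle and wrench are untouched. I'm handing in.

```bash
python3 -c "
from h import *
print(job.sign_off())"
```

```text
the job is handed in; nothing more can be done
None
```

The case is packed and handed in at about 45 s of the 128 s: both gauges dial up on their own pads, the divider flat over them, and the adapter and valve upright above their gauges; the sign-off returned no verdict, so I only have the final pictures to go by.

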